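# Load a steel coupon into a spring nest with a loading paddle

### The job

Lift the red-handled loading paddle with the black steel plate lying loose on its blade and, without tilting or touching the plate, carry it into the blue-cheeked spring nest: press the plate gently against the sprung yellow nose until it clears the two front lips, lower it flat onto the ledges, and draw the paddle back out so that the spring holds the plate behind the lips. Then stand the empty paddle on the bare table clear of the nest and let go; never push the nose back more than 8 mm, do not hold or push the plate with the fingers, and leave the other things alone.

Things in the scene. Friction and masses are not known exactly. Their poses are not given: they have to be found in the camera images.
- paddle_grip (a point): Grip point of the loose loading paddle (0.25 kg), on the axis of its red upright post, 45 mm above the flat underside. x points ahead along the blade, z up. The post is 26 mm (x) by 24 mm (y), reaches from 4 to 74 mm above the underside and can be gripped across either pair of faces.
- paddle_heel (a point): Foot of the front face of the paddle's dark heel, at the underside, 23 mm ahead (+x) of the grip point and 45 mm below it. The heel (30 mm wide, top 16 mm above the underside) pushes the plate. The steel blade, 40 mm wide and 4 mm thick, runs 48 mm ahead from here, level with the underside; the foot ends 36 mm behind.
- coupon_center (a point): Centre of the black steel plate, 55 x 70 x 10 mm (its x, y, z), 0.2 to 0.4 kg, lying loose and flat on the blade, 55 mm side along the blade, front edge overhanging the tip; x points ahead along the blade. At the start its rear edge is 1 to 6 mm ahead of the heel, up to 3 mm off to a side and a few degrees askew.
- nest: Spring nest, bolted down; origin at the centre of the underside of its dark base plate (190 x 104 x 12 mm along nest x, y, z). Loaded from -x towards +x. On the base an aluminium cradle (rails, cheeks, lips, nose) is clamped up to 8 mm off centre either way along nest x; where is NOT given, so find the nose by touch. Nothing on it is higher than 57 mm.
- nest_ledges (a point): Point on the nest's mid-line at the height of the ledges, 36 mm above the table; axes as the nest. The ledges are the tops of two rails 54 mm apart inside; between them a channel, open at -x and down to 12 mm above the table, takes the sinking blade and heel. Blue cheeks 77 mm apart stand 16 mm above the ledges, flared at the entry 48 mm before (-x) this point.
- nest_lips (a point): On the mid-line at ledge height, where the inner (+x) faces of the two front lips are if the cradle is centred (true place up to 8 mm before or behind). The lips stand on the rails, 5 mm above the ledges and 7 mm thick. The seated plate's rear edge rests against these faces.
- nest_nose (a point): On the mid-line at ledge height, where the front of the free yellow plastic nose is if the cradle is centred (shifts with the lips). It is flat, slippery, 28 mm wide, from 1 to 20 mm above the ledges. Lips to free nose is 51 mm, the plate 55 mm: the nose must be pushed back more than 4 mm before the plate can go down behind the lips.
- plunger (a joint): Push-back of the yellow nose along nest +x in m: 0 free, hard end at 0.011. Spring of 1.2 N per mm, no preload: 4.8 N at the 4 mm of a seated plate; beyond 8 mm (9.6 N) is too much.
- square: Dark magnetic welding square with red core, 60 x 83 x 16 mm, lying loose; bystander. Origin at the centre of its underside.
- marker: Dark blue paint marker, 12 x 135 x 13 mm, lying loose; bystander. Origin at the centre of its underside.
- tin: Open tan tin of bolts, 68 mm wide, 50 mm high, loose; bystander. Origin at the centre of its underside.
Things that resemble listed ones, but are neither listed nor needed, are in the scene too. Of the things like the part that bears paddle_grip, leave any that is orange; of the rest the smaller one is meant.

How it is judged:
On the way, in this order (a step that is already met when the one before it is completed fails the run):
1. the plate rides level on the lifted paddle, off the table and not yet in the nest (height (world z) of coupon_center above 0.035 m and contact force between coupon and paddle above 1 N and angle between coupon_center's own z axis and vertical below 0.15 rad and contact force between coupon and nest below 0.1 N), for 0.3 s.
2. the plate, still on the paddle, presses the nose back more than 4 mm (value of joint plunger above 0.004 m and contact force between coupon and paddle above 1 N and height (world z) of coupon_center above 0.042 m), for 0.1 s.
3. the plate sits flat on the ledges, held between nose and lips, with the paddle off it (height (world z) of coupon_center between 0.039 and 0.0425 m and angle between coupon_center's own z axis and vertical below 0.06 rad and value of joint plunger between 0.0025 and 0.0055 m and contact force between coupon and paddle below 0.05 N), for 0.2 s.
At the end, for the whole second after the job is handed in: The plate lies flat (within 0.06 rad) on the nest's ledges (centre 39 to 42.5 mm above the table) between nose and lips, the nose held back 2.5 to 5.5 mm; the paddle stands upright and flat on the table (within 4 mm and 0.08 rad), released, touching neither nest nor plate; all at rest (height (world z) of coupon_center between 0.039 and 0.0425 m and angle between coupon_center's own z axis and vertical below 0.06 rad and value of joint plunger between 0.0025 and 0.0055 m and horizontal distance between coupon_center and nest below 0.02 m and linear speed of each of coupon, paddle below 0.01 m/s and height (world z) of paddle_grip between 0.041 and 0.049 m and angle between paddle_grip's own z axis and vertical below 0.08 rad and contact force between paddle and nest below 0.05 N and contact force between paddle and coupon below 0.05 N).
It fails at once if the plate is tilted more than 0.2 rad (angle between coupon_center's own z axis and vertical above 0.2 rad).
It fails at once if the nose is pushed back beyond 8 mm (9.6 N) (value of joint plunger above 0.008 m).
It fails at once if the fingers hold or push the plate (contact force between the fingers and coupon above 0.5 N).
It fails at once if the nest is struck or pressed hard, by the paddle (over 20 N) or through the plate (over 30 N) (contact force between paddle and nest above 20 N or contact force between coupon and nest above 30 N).
It fails at once if a bystander is moved more than 15 mm (distance of any of square, marker, tin from where it was at the start of the episode above 0.015 m).
It also fails if it takes over 72 s, if anything falls off the work surface, if the arm or the gripper's body presses on something with over 40 N, if the wrist force passes 120 N, or if a joint passes its speed limit or range.

### The arm

A 7-joint arm with a two-finger parallel gripper is mounted at the origin on a cart in front of the work surface, level with it; the furniture and walls round the work are solid. World frame = base frame: x ahead of the robot, y to its left, z up, the work surface at z = 0. Lengths are in m, angles in rad, forces in N, time in s.
With the tool pointing down it reaches from about 0.425 to 0.925 m from the base axis. Payload 6.8 kg.
Tool frame: the origin (TCP) lies midway between the tips of the shut fingers; the grasp point (between the pads) lies 19 mm behind it; z points along the fingers, y is the direction in which the jaws open and shut (so a half turn about z gives the same grasp; the last joint's range is limited). The gripper opens to 88 mm and grips with 3 to 60 N. Pads are 20 mm wide; open, the fingers measure 115 mm over their backs; the gripper's body (75 mm by 178 mm) begins 61 mm behind the grasp point.
Start: joints at [-1.298, 0.477, 0.022, 1.555, -0.011, 1.109, -0.083], TCP at [0.251, 0.627, 0.223] pointing down, gripper open.
Joint ranges: [-2.96, 2.96], [-0.34, 2.1], [-1.41, 1.46], [0.24, 2.44], [-1.37, 4.51], [0.17, 1.92], [-2.96, 2.96]. Speed limits (rad/s): [2.39, 2.39, 3.14, 3.14, 3.14, 3.14, 3.14].

### API

Orientations are given as a unit quaternion [x, y, z, w].
In Python, from station import ctrl gives the robot as it stands.
- The arm moves only by the shell command python3 -m handwheel 'ROWS' [FORCE]. ROWS is JSON, a list of rows, each a list of 3 entries, a list of its own where there are three numbers: the shift along the tool's x, y, z in cm, then the turn, a rotation vector about the tool's x, y, z in degrees, then the finger opening in cm, from 0 to 8.78. In form: [[[x, y, z], [ax, ay, az], fingers], ...]. A call has 1 to 20 rows; each row shifts and turns the commanded pose from where the row before left it, along the tool's axes as they then stand; what a row does not reach is not made up. A row lasts 1/12 s, in which the tool goes at most 41.7 mm and 7.16 degrees, less where a joint would pass 70% of its speed; a pose out of reach is approached as far as the arm can. A call with a gripper value outside its range is refused whole. The fingers move at their own pace and stop on an object; FORCE is the grip in N (left out, the last holds). Time passes only in rows, so rows that do not move let the fingers close. It gives the time, the measured TCP pose, the force and the opening at its end, in the units of the state.
- ctrl.read_state(): the state, without advancing time (a new reading comes with each control period).
- ctrl.get_image(name): name is "side" or "top" or "wrist"; returns a dict with "color" (384x512x3 uint8, red, green, blue), "fx", "fy", "cx", "cy" (pixels), "rvec" (rotation vector, rad) and "tvec" (3), from world to camera coordinates, as OpenCV has them. Camera axes: x right, y down, z forward; pixel columns grow to the right and rows downward; lengths in m; the calibration is good to about 2 mm. A picture is of the moment at which its call begins. There is no depth.
- ctrl.job_done(): hands the job in, once; it reports no verdict.
The state is a dict: "t": time; "joints": joint angles; "joint_velocities": joint speeds; "joint_torque": joint torques, N m; "ee_pos": TCP position; "ee_rot": TCP orientation; "ft_force": force on the tool from outside, world axes, zero at the start; "torque": the same for the moment, N m; "width": opening from 0.0 (shut) to 1.0 (fully open).
Only numpy, scipy, OpenCV 4.12 (cv2) and the standard library are available. Lean on these libraries where they do the work, as an engineer would, in place of code of your own. Each camera call takes 0.05 s, during which the arm holds its last target.

## Working session

There is one attempt and no reset: what is moved stays moved. The work goes in short steps, Python scripts to look and compute and a shell command to move; the robot and the scene stay as the last step left them, time stands still between calls to the robot, and variables do not carry over. Pictures are saved under pics/ and viewed, and the job is handed in when it is done.

```bash
ls; mkdir -p pics; cat > h.py <<'E'
from station import ctrl
import cv2,numpy as np
from scipy.spatial.transform import Rotation as R
def snap(n,f):
    im=ctrl.get_image(n); cv2.imwrite(f'pics/{f}.png',im['color'][:,:,::-1]); np.save(f'pics/{f}.npy',im,allow_pickle=True); return im
def load(f): return np.load(f'pics/{f}.npy',allow_pickle=True).item()
def ray(im,u,v):
    Rm=R.from_rotvec(im['rvec']).as_matrix(); t=np.array(im['tvec']).ravel()
    return -Rm.T@t, Rm.T@np.array([(u-im['cx'])/im['fx'],(v-im['cy'])/im['fy'],1])
def onz(im,u,v,z):
    c,d=ray(im,u,v); return c+d*(z-c[2])/d[2]
def proj(im,p):
    return cv2.projectPoints(np.array(p,float).reshape(-1,3),np.array(im['rvec']),np.array(im['tvec']),np.array([[im['fx'],0,im['cx']],[0,im['fy'],im['cy']],[0,0,1.]]),None)[0].reshape(-1,2)
def tri(im1,p1,im2,p2):
    a=[];b=[]
    for im,p in((im1,p1),(im2,p2)):
        c,d=ray(im,*p); d/=np.linalg.norm(d); M=np.eye(3)-np.outer(d,d); a.append(M); b.append(M@c)
    return np.linalg.solve(sum(a),sum(b))
E
python3 - <<'E'
from h import *
for n in('side','top','wrist'):
    im=snap(n,n+'0'); c,d=ray(im,256,192); print(n,c.round(3),(d/np.linalg.norm(d)).round(3),im['fx'])
s=ctrl.read_state()
for k,v in s.items(): print(k,np.round(v,3))
E
```

```text
pics
side [ 0.319 -0.688  0.632] [ 0.19   0.78  -0.596] 465.4386199409638
top [0.433 0.071 1.232] [ 0.052  0.002 -0.999] 430.8275130217476
wrist [0.177 0.657 0.383] [ 0.272 -0.105 -0.957] 324.6646495452407
t 0.15
joints [-1.298  0.478  0.022  1.556 -0.011  1.109 -0.083]
joint_velocities [-0.001 -0.002 -0.001 -0.004  0.    -0.001  0.001]
joint_torque [ 3.0000e-03 -5.8329e+01  1.5370e+00 -2.7287e+01 -5.4000e-02  1.5000e-02
  0.0000e+00]
ee_pos [0.251 0.626 0.222]
ee_rot [ 0.189  0.982 -0.001 -0.   ]
ft_force [-0.314  0.033  0.296]
torque [-0.038 -0.     0.02 ]
width 0.997
```

View pics/top0.png

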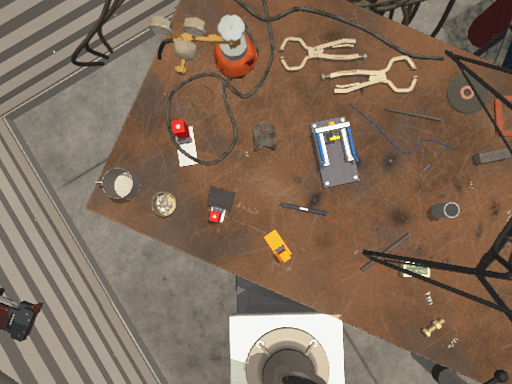

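View pics/side0.png

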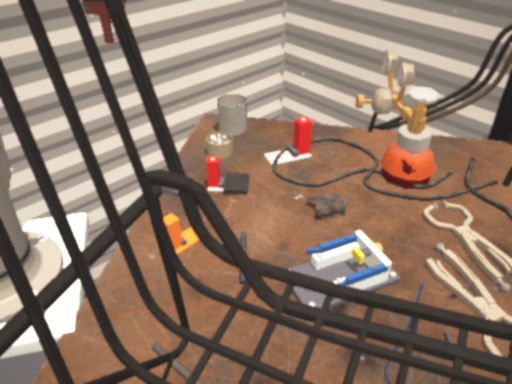

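View pics/wrist0.png

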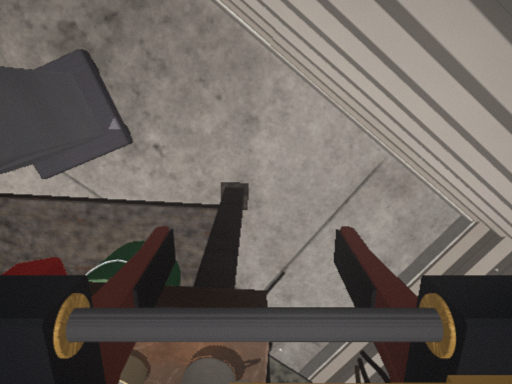

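The top view shows the wanted paddle (red post ~(215,216), black plate ~(221,197)), a larger red one with a white plate (180,130), an orange one (278,246), and the nest at (335,150) with its yellow nose at ~(335,138). The marker is at (303,210), the tin at (163,204) and the square at (263,137). I'll zoom in next.

```bash
python3 - <<'E'
from h import *
im=load('top0')['color'][:,:,::-1]
a=cv2.resize(im[180:232,195:260],None,fx=6,fy=6,interpolation=cv2.INTER_CUBIC)
b=cv2.resize(im[110:192,300:370],None,fx=6,fy=6,interpolation=cv2.INTER_CUBIC)
H=max(a.shape[0],b.shape[0]); o=np.zeros((H,a.shape[1]+b.shape[1],3),np.uint8)
o[:a.shape[0],:a.shape[1]]=a;o[:b.shape[0],a.shape[1]:]=b
cv2.imwrite('pics/topz.png',o[:600,:800])
im=load('side0')['color'][:,:,::-1]
a=cv2.resize(im[140:320,190:410],None,fx=3.5,fy=3.3,interpolation=cv2.INTER_CUBIC)
cv2.imwrite('pics/sidez.png',a[:600,:800])
E
```

```text
(no output)
```

View pics/topz.png

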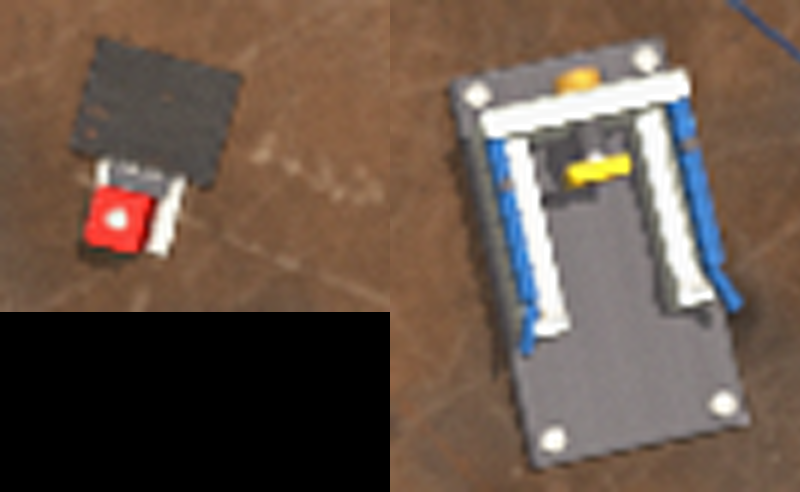

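View pics/sidez.png

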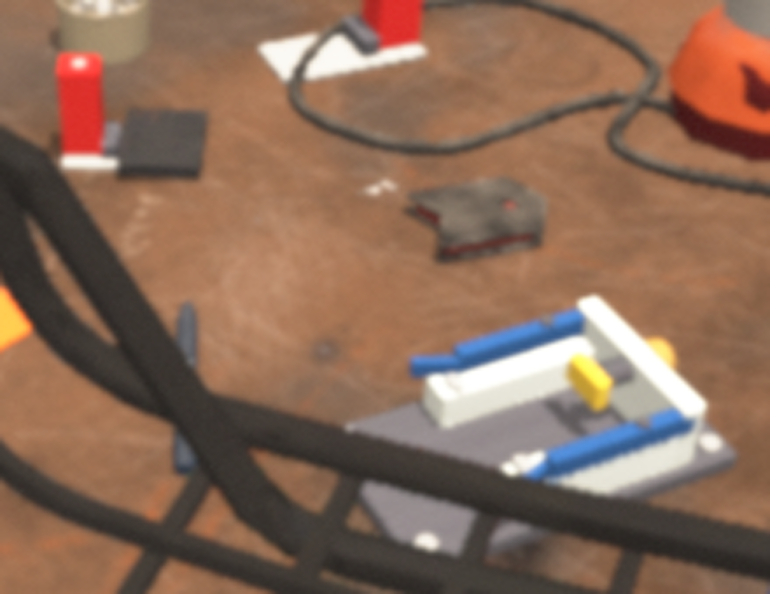

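```bash
python3 - <<'E'
from h import *
t=load('top0'); s=load('side0')
img=t['color'].astype(int); 
r,g,b=img[...,0],img[...,1],img[...,2]
def comp(m,lo=20):
    n,l,st,c=cv2.connectedComponentsWithStats(m.astype(np.uint8))
    return [(c[i].round(1),st[i]) for i in range(1,n) if st[i][4]>lo]
print('red',comp((r>150)&(g<60)&(b<60)))
print('yel',comp((r>180)&(g>150)&(b<80),8))
print('blue',comp((b>130)&(r<80),10))
# paddle post top centre
u=np.array([195+118/6,180+217/6]); print('postpx',u,'z74',onz(t,*u,.074).round(4))
sp=np.array([190+80/3.5,140+62/3.3]); print('tri post top',tri(t,u,s,sp).round(4))
for n,p in dict(c1=(100,38),c2=(243,72),c3=(208,188),c4=(72,152)).items():
    print(n,onz(t,195+p[0]/6,180+p[1]/6,.014).round(4))
for n,p in dict(b1=(477,95),b2=(645,58),b3=(723,404),b4=(553,440)).items():
    print(n,onz(t,300+(p[0]-390)/6,110+p[1]/6,.014).round(4))
print('nose',[onz(t,300+(x-390)/6,110+y/6,.056).round(4) for x,y in((567,170),(630,158))])
print('marker',onz(t,303,210,.013),'tin',onz(t,163,204,.05))
M=R.from_quat(ctrl.read_state()['ee_rot']).as_matrix(); print(M.round(3))
E
```

```text
red [(array([177.4, 126.1]), array([172, 120,  13,  14,  97], dtype=int32))]
yel [(array([178.6,  68.8]), array([177,  67,   5,   5,  12], dtype=int32)), (array([334.5, 137.8]), array([330, 136,  10,   5,  28], dtype=int32)), (array([277.4, 244.4]), array([264, 230,  28,  32, 345], dtype=int32))]
blue [(array([347.9, 129.3]), array([346, 127,   4,   7,  18], dtype=int32)), (array([317.2, 135.6]), array([316, 133,   3,   7,  16], dtype=int32)), (array([352.2, 147.3]), array([348, 135,  11,  27,  74], dtype=int32)), (array([320.9, 153.5]), array([318, 142,   7,  27,  59], dtype=int32))]
postpx [214.66666667 216.16666667] z74 [0.4308 0.1855 0.074 ]
tri post top [0.4322 0.1853 0.0747]
c1 [0.5153 0.1983 0.014 ]
c2 [0.4976 0.1312 0.014 ]
c3 [0.4434 0.1488 0.014 ]
c4 [0.4618 0.2126 0.014 ]
b1 [ 0.681 -0.098  0.014]
b2 [ 0.6968 -0.1784  0.014 ]
b3 [ 0.531  -0.2096  0.014 ]
b4 [ 0.5159 -0.1289  0.014 ]
nose [array([ 0.6368, -0.1324,  0.056 ]), array([ 0.6416, -0.1614,  0.056 ])]
marker [ 0.44215436 -0.05836452  0.013     ] tin [0.46753076 0.32905525 0.05      ]
[[-0.928  0.372 -0.   ]
 [ 0.372  0.928 -0.001]
 [-0.    -0.001 -1.   ]]
```

```bash
cat >> h.py <<'E'
def todo(p,yaw):
    "tool-frame shift (cm) and z-turn (deg) to bring TCP to p with jaws (tool y) along paddle y at yaw deg"
    s=ctrl.read_state(); M=R.from_quat(s['ee_rot']).as_matrix()
    d=M.T@(np.array(p)-s['ee_pos'])*100
    cur=np.degrees(np.arctan2(-M[0,1],M[1,1]))
    T=np.array([[-np.cos(np.radians(yaw)),-np.sin(np.radians(yaw)),0],[-np.sin(np.radians(yaw)),np.cos(np.radians(yaw)),0],[0,0,-1]])
    rv=np.degrees(R.from_matrix(M.T@T).as_rotvec())
    print('pos',np.round(s['ee_pos'],4),'yaw',cur.round(2),'shift cm',d.round(2),'turn',rv.round(2),'F',np.round(s['ft_force'],2),'w',round(s['width'],3),'t',s['t'])
E
python3 -m handwheel '[[[-2.3,-2.4,-0.2],[0,0,0],8.78],[[-2.3,-2.4,-0.2],[0,0,0],8.78],[[-2.3,-2.4,-0.2],[0,0,0],8.78],[[-2.3,-2.4,-0.2],[0,0,0],8.78],[[-2.3,-2.4,-0.2],[0,0,0],8.78],[[-2.3,-2.4,-0.2],[0,0,0],8.78],[[-2.3,-2.4,-0.2],[0,0,0],8.78],[[-2.3,-2.4,-0.2],[0,0,0],8.78],[[-2.3,-2.4,-0.2],[0,0,0],8.78],[[-2.3,-2.4,-0.2],[0,0,0],8.78],[[-2.3,-2.4,-0.2],[0,0,0],8.78],[[-2.3,-2.4,-0.2],[0,0,0],8.78],[[-2.3,-2.4,-0.2],[0,0,0],8.78],[[-2.3,-2.4,-0.2],[0,0,0],8.78],[[0,0,0],[0,0,-3.4],8.78],[[0,0,0],[0,0,-3.4],8.78],[[0,0,0],[0,0,0],8.78]]'
python3 - <<'E'
from h import *
todo([0.4315,0.1855,0.25],-15); print(ctrl.read_state()['joints'])
snap('wrist','w1')
E
```

```text
t: 1.57
ee_pos: [0.425, 0.1943, 0.2506]
ee_rot: [0.13, 0.991, 0.0, -0.0]
ft_force: [-0.2, -0.2, 0.2]
width: 1.0
pos [0.425  0.1943 0.2506] yaw -14.99 shift cm [-0.86 -0.68  0.06] turn [ 0.   -0.01  0.01] F [-0.25 -0.16  0.15] w 1.0 t 1.5667
[-0.77258208  0.09617707  0.22682679  2.01181166 -0.02524724  1.03623352
  0.77529384]
```

View pics/w1.png

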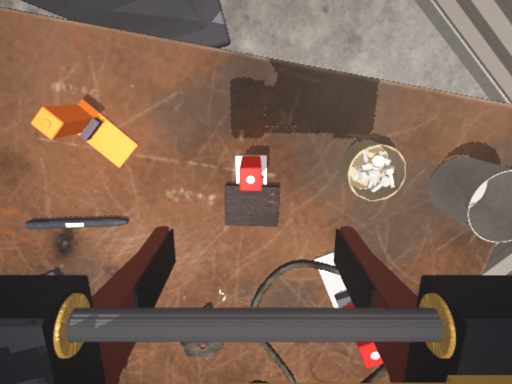

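```bash
python3 - <<'E'
from h import *
im=load('w1')['color'][:,:,::-1]
cv2.imwrite('pics/w1z.png',cv2.resize(im[145:235,210:300],None,fx=6.6,fy=6.6,interpolation=cv2.INTER_CUBIC))
E
```

```text
(no output)
```

View pics/w1z.png

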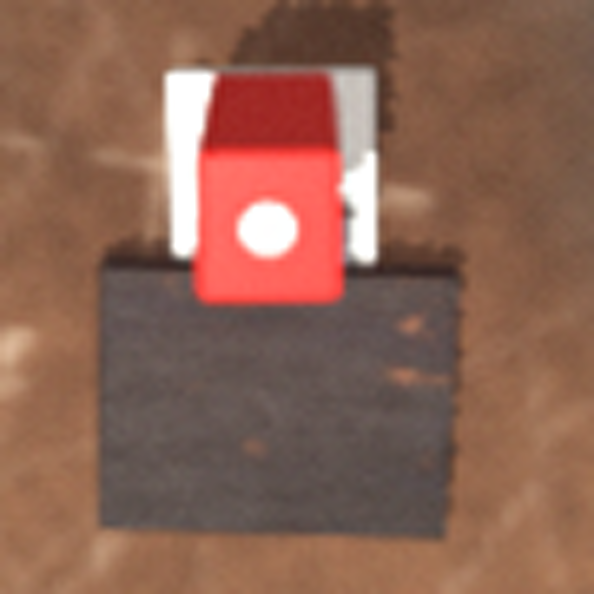

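```bash
python3 -m handwheel '[[[0,0,4],[0,0,0],8.78],[[0,0,3],[0,0,0],8.78],[[3.5,0,0],[0,0,0],8.78],[[0,0,0],[0,0,0],8.78],[[0,0,0],[0,0,0],8.78]]'
python3 - <<'E'
from h import *
im=snap('wrist','w2')
im=im['color'][:,:,::-1]
cv2.imwrite('pics/w2z.png',np.hstack([cv2.resize(im,(400,300)),cv2.resize(im[150:300,180:330],(400,400))[:300]]))
E
```

```text
t: 2.03
ee_pos: [0.3896, 0.2047, 0.18]
ee_rot: [0.13, 0.992, -0.001, -0.001]
ft_force: [0.7, 0.2, -0.1]
width: 1.0
```

View pics/w2z.png

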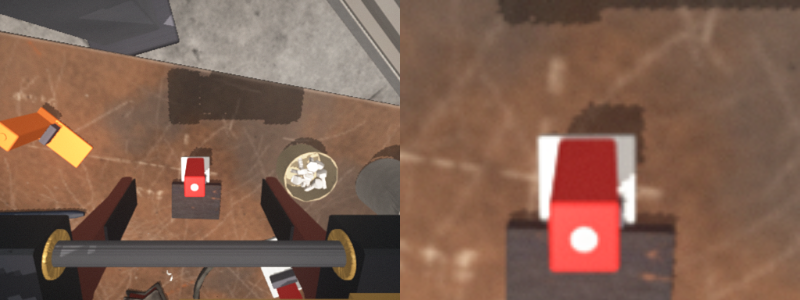

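Both wrist views show the paddle. The white dot on the post top is at (250.6,179.7) in w1 and (249,240) in w2. The white foot and plate edges are almost parallel to the image rows, so the jaws are nearly aligned.

```bash
python3 - <<'E'
from h import *
a=load('w1');b=load('w2')
def dot(im,x0,x1,y0,y1):
    c=im['color'][y0:y1,x0:x1].astype(int); m=(c.min(2)>170).astype(np.uint8)
    n,l,st,ce=cv2.connectedComponentsWithStats(m); return [(ce[i]+[x0,y0],st[i][4]) for i in range(1,n) if st[i][4]>5]
da=dot(a,240,262,170,190);print(da); db=dot(b,238,260,228,252);print(db)
pa=max(da,key=lambda k:k[1])[0] if da else (250.6,179.7); pb=max(db,key=lambda k:k[1])[0] if db else (249,240)
pa=(250.6,179.7) if abs(pa[0]-250.6)>1.5 else pa
P=tri(a,pa,b,pb); print('post top',P.round(4))
t=load('top0');s=load('side0')
print('top on z74',onz(t,214.67,216.17,.074).round(4), onz(a,*pa,.074).round(4),onz(b,*pb,.074).round(4))
q=lambda x,y:(210+x/6.6-.42,145+y/6.6-.42)
F=[onz(a,*q(*p),.004) for p in((168,70),(376,70),(376,265),(170,258))]
print('foot',[f.round(4) for f in F])
K=[onz(a,*q(*p),.014) for p in((103,268),(460,268),(443,537),(100,525))]
print('plate',[f.round(4) for f in K],np.mean(K,0).round(4))
ang=lambda p:np.degrees(np.arctan2(p[1],p[0])).round(2)
print('foot rear yaw',ang((F[0]-F[1])[:2])+90,'foot right/left',ang((F[3]-F[0])[:2]),ang((F[2]-F[1])[:2]))
print('plate',ang((K[0]-K[1])[:2])+90,ang((K[3]-K[2])[:2])+90,ang((K[3]-K[0])[:2]),ang((K[2]-K[1])[:2]))
# red post edges top: left/right
T=[onz(a,*q(*p),.074) for p in((207,148),(337,148),(343,303),(197,303))]
print('posttop',[f.round(4) for f in T],np.mean(T,0).round(4),ang((T[0]-T[1])[:2])+90,ang((T[3]-T[2])[:2])+90)
E
```

```text
[(array([250.08196721, 179.31147541]), np.int32(61))]
[(array([248.5       , 239.23076923]), np.int32(78))]
post top [0.4327 0.189  0.0751]
top on z74 [0.4308 0.1855 0.074 ] [0.433  0.1889 0.074 ] [0.4332 0.1889 0.074 ]
foot [array([0.4149, 0.1731, 0.004 ]), array([0.4253, 0.2118, 0.004 ]), array([0.463 , 0.2021, 0.004 ]), array([0.4511, 0.1632, 0.004 ])]
plate [array([0.4472, 0.1514, 0.014 ]), array([0.465, 0.218, 0.014]), array([0.5186, 0.2014, 0.014 ]), array([0.4983, 0.1356, 0.014 ])] [0.4823 0.1766 0.014 ]
foot rear yaw -15.019999999999996 foot right/left -15.4 -14.39
plate -15.019999999999996 -17.180000000000007 -17.15 -17.23
posttop [array([0.4174, 0.1831, 0.074 ]), array([0.4228, 0.2033, 0.074 ]), array([0.4483, 0.1977, 0.074 ]), array([0.4421, 0.1744, 0.074 ])] [0.4326 0.1896 0.074 ] -15.019999999999996 -15.019999999999996
```

```bash
python3 - <<'E'
from h import *
todo([0.433,0.189,0.029],-15)
E
```

```text
pos [0.391  0.2047 0.1808] yaw -14.98 shift cm [-4.46 -0.44 15.18] turn [0.02 0.01 0.02] F [1.05 1.31 0.68] w 1.0 t 2.0833
```

```bash
python3 -m handwheel '[[[-2.2,-0.2,0],[0,0,0],8.78],[[-2.2,-0.2,0],[0,0,0],8.78],[[0,0,2],[0,0,0],8.78],[[0,0,2],[0,0,0],8.78],[[0,0,2],[0,0,0],8.78],[[0,0,2],[0,0,0],8.78],[[0,0,2],[0,0,0],8.78],[[0,0,2],[0,0,0],8.78],[[0,0,1],[0,0,0],8.78],[[0,0,1],[0,0,0],8.78],[[0,0,0],[0,0,0],8.78],[[0,0,0],[0,0,0],8.78]]'
python3 - <<'E'
from h import *
todo([0.433,0.189,0.029],-15)
E
```

```text
t: 3.08
ee_pos: [0.4332, 0.189, 0.041]
ee_rot: [0.131, 0.991, 0.0, 0.0]
ft_force: [0.4, -0.4, 0.4]
width: 1.0
pos [0.4332 0.189  0.041 ] yaw -15.05 shift cm [ 0.02 -0.    1.2 ] turn [ 0.02  0.02 -0.05] F [ 0.35 -0.41  0.38] w 1.0 t 3.0833
```

Lower the last 12 mm, then close gently.

```bash
python3 -m handwheel '[[[0,0,0.6],[0,0,0],8.78],[[0,0,0.6],[0,0,0],8.78],[[0,0,0],[0,0,0],7],[[0,0,0],[0,0,0],6],[[0,0,0],[0,0,0],5],[[0,0,0],[0,0,0],4],[[0,0,0],[0,0,0],3.4],[[0,0,0],[0,0,0],2.9],[[0,0,0],[0,0,0],2.6],[[0,0,0],[0,0,0],2.3],[[0,0,0],[0,0,0],2.0],[[0,0,0],[0,0,0],1.6],[[0,0,0],[0,0,0],1.6],[[0,0,0],[0,0,0],1.6]]' 10
python3 -m handwheel '[[[0,0,0],[0,0,0],1],[[0,0,0],[0,0,0],1],[[0,0,0],[0,0,0],1]]' 40
python3 - <<'E'
from h import *
todo([0.433,0.189,0.029],-15)
im=snap('wrist','w3')['color'][:,:,::-1]
cv2.imwrite('pics/w3z.png',cv2.resize(im[150:384,120:400],None,fx=2.4,fy=2.4,interpolation=cv2.INTER_CUBIC))
E
```

```text
t: 4.25
ee_pos: [0.4324, 0.1886, 0.0286]
ee_rot: [0.131, 0.991, -0.0, -0.0]
ft_force: [0.2, -0.4, 1.1]
width: 0.269
t: 4.5
ee_pos: [0.4324, 0.1886, 0.0286]
ee_rot: [0.131, 0.991, -0.0, -0.0]
ft_force: [-0.8, -1.6, 1.4]
width: 0.272
pos [0.4324 0.1886 0.0286] yaw -15.03 shift cm [-0.05  0.05 -0.04] turn [-0.02 -0.02 -0.03] F [-0.84 -1.64  1.44] w 0.272 t 4.5
```

View pics/w3z.png

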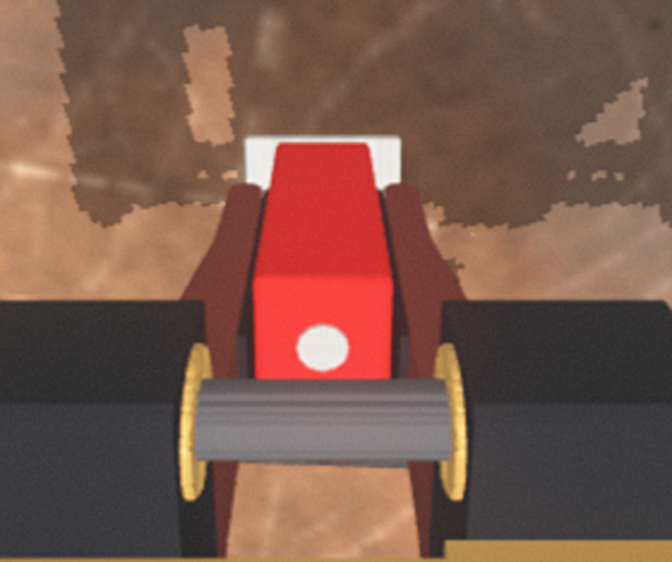

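The jaws closed at 24 mm, which is the post width. Next is a gentle lift.

```bash
python3 -m handwheel '[[[0,0,-0.1],[0,0,0],1],[[0,0,-0.3],[0,0,0],1],[[0,0,-0.5],[0,0,0],1],[[0,0,-0.8],[0,0,0],1],[[0,0,-1.0],[0,0,0],1],[[0,0,-1.0],[0,0,0],1],[[0,0,-0.8],[0,0,0],1],[[0,0,-0.5],[0,0,0],1],[[0,0,-0.2],[0,0,0],1],[[0,0,0],[0,0,0],1],[[0,0,0],[0,0,0],1]]' 45
python3 - <<'E'
from h import *
todo([0.433,0.189,0.029],-15)
im=snap('side','s1')['color'][:,:,::-1]
a=snap('top','t1')['color'][:,:,::-1]
cv2.imwrite('pics/s1z.png',np.hstack([cv2.resize(im[120:240,160:280],(400,400)),cv2.resize(a[140:260,160:280],(400,400))]))
E
```

```text
t: 5.47
ee_pos: [0.4324, 0.1889, 0.0806]
ee_rot: [0.131, 0.991, 0.0, -0.0]
ft_force: [0.1, -0.2, -5.9]
width: 0.274
pos [0.4324 0.1889 0.0806] yaw -15.01 shift cm [-0.06  0.03  5.16] turn [-0.   -0.01 -0.01] F [ 0.13 -0.21 -5.85] w 0.274 t 5.4667
```

View pics/s1z.png

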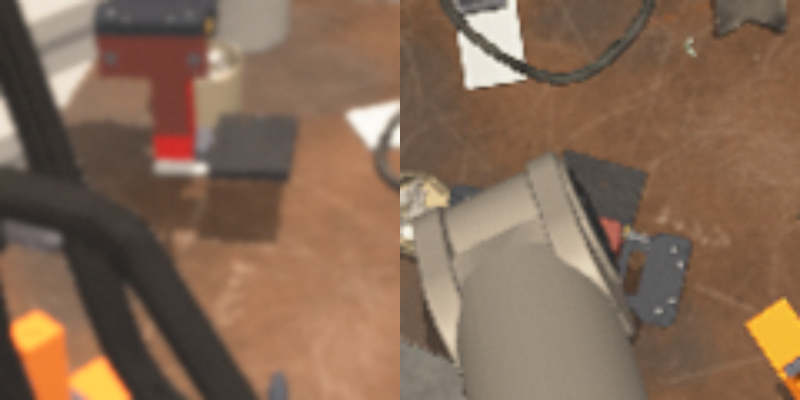

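```bash
python3 -m handwheel '[[[-0.4,-0.3,-0.2],[0,0,0],1],[[-0.8,-0.6,-0.4],[0,0,0],1],[[-1.2,-0.9,-0.6],[0,0,0],1],[[-1.6,-1.2,-0.8],[0,0,0],1],[[-1.9,-1.6,-1],[0,0,0],1],[[-1.9,-1.6,-1],[0,0,0],1],[[-1.9,-1.6,-1],[0,0,0],1],[[-1.9,-1.6,-1],[0,0,0],1],[[-1.9,-1.6,-1],[0,0,0],1],[[-1.9,-1.6,-1],[0,0,0],1],[[-1.9,-1.6,-1],[0,0,0],1],[[-1.9,-1.6,-1],[0,0,0],1],[[-1.9,-1.6,-1],[0,0,0],1],[[-1.9,-1.6,-1],[0,0,0],1],[[-1.9,-1.6,-1],[0,0,0],1],[[-1.9,-1.6,-1],[0,0,0],1],[[-1.6,-1.2,-0.8],[0,0,0],1],[[-1.2,-0.9,-0.6],[0,0,0],1],[[-0.8,-0.6,-0.4],[0,0,0],1],[[-0.4,-0.3,-0.2],[0,0,0],1]]'
python3 -m handwheel '[[[0,0,0],[0,0,-0.6],1],[[0,0,0],[0,0,-1.2],1],[[0,0,0],[0,0,-1.8],1],[[0,0,0],[0,0,-2.4],1],[[0,0,0],[0,0,-2.6],1],[[0,0,0],[0,0,-2.6],1],[[0,0,0],[0,0,-2.6],1],[[0,0,0],[0,0,-2.6],1],[[0,0,0],[0,0,-2.6],1],[[0,0,0],[0,0,-2.4],1],[[0,0,0],[0,0,-2.0],1],[[0,0,0],[0,0,-1.4],1],[[0,0,0],[0,0,-0.8],1],[[0,0,0],[0,0,0],1],[[0,0,0],[0,0,0],1]]'
python3 - <<'E'
from h import *
todo([0.675,-0.141,0.25],10.6);print(ctrl.read_state()['joints'])
im=snap('wrist','w4')['color'][:,:,::-1]
E
```

```text
t: 7.23
ee_pos: [0.665, -0.137, 0.2408]
ee_rot: [0.132, 0.991, -0.001, 0.0]
ft_force: [-0.6, 0.7, -6.1]
width: 0.271
t: 8.48
ee_pos: [0.6645, -0.134, 0.2405]
ee_rot: [-0.092, 0.996, 0.0, -0.0]
ft_force: [-0.3, 0.1, -5.6]
width: 0.273
pos [ 0.6645 -0.134   0.2405] yaw 10.59 shift cm [-0.9  -0.88 -0.95] turn [ 0.02 -0.02 -0.01] F [-0.28  0.14 -5.64] w 0.273 t 8.4833
[-0.06365379  0.47440138  0.24539683  1.54009038 -0.1224958   1.14259811
  1.96225093]
```

View pics/w4.png

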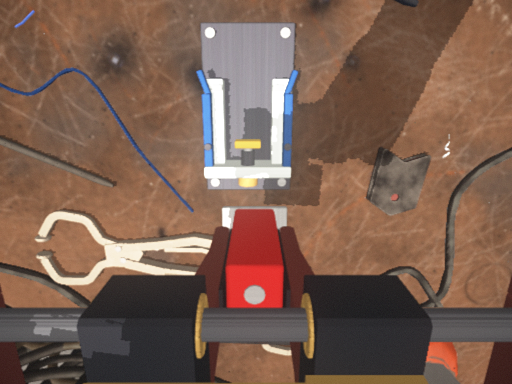

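The nest is fully visible: base corners around (201,22)–(297,190), yellow nose at ~(248,145), and the blue cheeks' flare at the top around (200,75)/(297,75). Next I zoom in and measure.

```bash
python3 - <<'E'
from h import *
im=load('w4')['color'][:,:,::-1]
cv2.imwrite('pics/w4z.png',cv2.resize(im[60:190,185:315],None,fx=4.6,fy=4.6,interpolation=cv2.INTER_CUBIC))
a=load('w4')
c=a['color'].astype(int)
m=(c[...,0]>180)&(c[...,1]>150)&(c[...,2]<110)
n,l,st,ce=cv2.connectedComponentsWithStats(m.astype(np.uint8))
print([(ce[i].round(1),st[i]) for i in range(1,n) if st[i][4]>5])
# bolts
for (x,y) in((210,32),(285,33),(214,183),(281,183)):
    p=c[y-8:y+9,x-8:x+9]; m=p.min(2)>170; ys,xs=np.nonzero(m); u,v=xs.mean()+x-8,ys.mean()+y-8
    print('bolt',(u.round(1),v.round(1)),m.sum(),onz(a,u,v,.014).round(4))
E
```

```text
[(array([249. , 143.5]), array([235, 140,  26,   9, 100], dtype=int32)), (array([197.1, 336.4]), array([196, 315,   4,  42, 104], dtype=int32)), (array([311.2, 337.4]), array([310, 319,   4,  38,  95], dtype=int32))]
bolt (np.float64(209.3), np.float64(32.3)) 99 [ 0.5331 -0.2071  0.014 ]
bolt (np.float64(284.9), np.float64(32.2)) 97 [ 0.5181 -0.1262  0.014 ]
bolt (np.float64(214.6), np.float64(180.1)) 160 [ 0.6966 -0.1767  0.014 ]
bolt (np.float64(281.1), np.float64(178.8)) 101 [ 0.6798 -0.0963  0.014 ]
```

View pics/w4z.png

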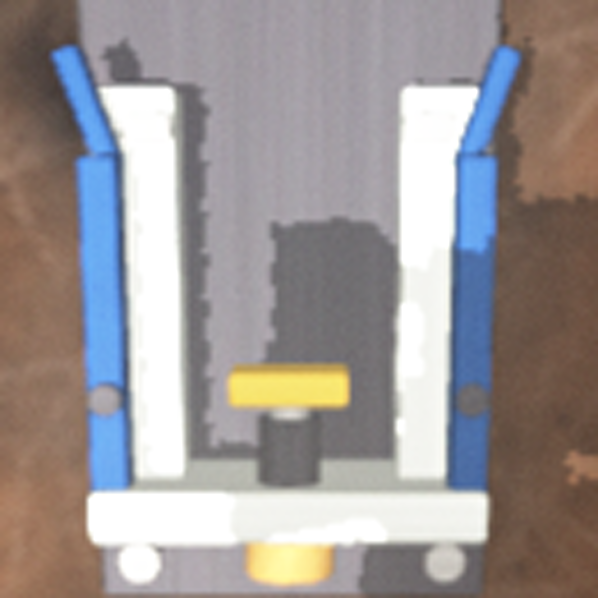

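```bash
python3 - <<'E'
from h import *
a=load('w4'); yaw=np.radians(10.5); O=np.array([.607,-.1515,0]); ex=np.array([np.cos(yaw),np.sin(yaw),0]); ey=np.array([-np.sin(yaw),np.cos(yaw),0])
q=lambda x,y:(185+x/4.6-.4,60+y/4.6-.4)
def N(n,x,y,z):
    p=onz(a,*q(x,y),z)-O; print(n,'nest x %.1f y %.1f mm'%(p@ex*1e3,p@ey*1e3))
for x in(240,290,340):
    N('nose top front',x,375,.056); N('nose bottom front',x,365,.037)
N('nose L',229,375,.056);N('nose R',349,375,.056)
N('rail L front top',140,87,.041);N('rail R',438,87,.041)
N('lip inner L',140,114,.041);N('lip inner R',438,114,.041)
N('rail innerL',178,95,.041);N('rail innerR',401,95,.041)
N('cheek innerL',116,157,.052);N('cheek innerR',459,157,.052)
N('cheek innerL',127,460,.052);N('cheek innerR',449,460,.052)
N('cheek bend L',97,157,.052);N('flare tip L',65,47,.052);N('flare tip R',510,47,.052)
im=a['color'][:,:,::-1]
cv2.imwrite('pics/w4y.png',np.hstack([cv2.resize(im[72:92,205:245],None,fx=10,fy=15,interpolation=cv2.INTER_NEAREST),cv2.resize(im[132:152,230:270],None,fx=10,fy=15,interpolation=cv2.INTER_NEAREST)]))
E
```

```text
nose top front nest x 29.4 y -10.8 mm
nose bottom front nest x 29.7 y -11.8 mm
nose top front nest x 29.4 y 0.8 mm
nose bottom front nest x 29.7 y 0.4 mm
nose top front nest x 29.4 y 12.3 mm
nose bottom front nest x 29.7 y 12.6 mm
nose L nest x 29.4 y -13.3 mm
nose R nest x 29.4 y 14.4 mm
rail L front top nest x -34.1 y -33.5 mm
rail R nest x -34.2 y 34.6 mm
lip inner L nest x -28.3 y -33.7 mm
lip inner R nest x -28.3 y 34.8 mm
rail innerL nest x -32.4 y -24.8 mm
rail innerR nest x -32.4 y 26.2 mm
cheek innerL nest x -18.8 y -38.1 mm
cheek innerR nest x -18.9 y 38.9 mm
cheek innerL nest x 50.2 y -38.2 mm
cheek innerR nest x 50.1 y 38.4 mm
cheek bend L nest x -18.8 y -42.4 mm
flare tip L nest x -42.0 y -48.4 mm
flare tip R nest x -42.0 y 49.5 mm
```

View pics/w4y.png

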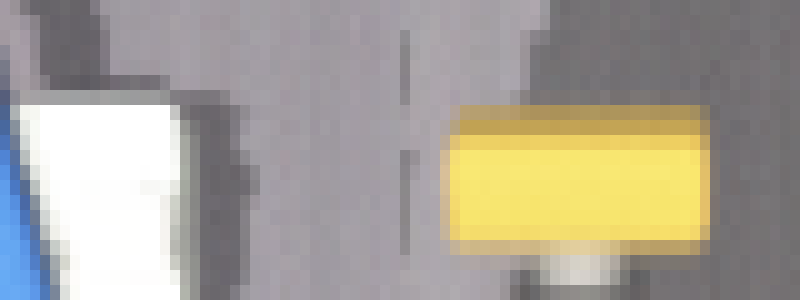

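```bash
python3 -m handwheel '[[[0.5,-0.05,0],[0,0,0],1],[[1,-0.05,0],[0,0,0],1],[[1.5,-0.05,0],[0,0,0],1],[[2,-0.05,0],[0,0,0],1],[[2,-0.05,0],[0,0,0],1],[[2,-0.05,0],[0,0,0],1],[[2,-0.05,0],[0,0,0],1],[[2,-0.05,0],[0,0,0],1],[[2,-0.05,0],[0,0,0],1],[[1.5,-0.05,0],[0,0,0],1],[[1.5,-0.05,0],[0,0,0],1],[[1,-0.05,0],[0,0,0],1],[[0.5,-0.05,0],[0,0,0],1]]' 55
python3 -m handwheel '[[[0,0,0.5],[0,0,0],1],[[0,0,1],[0,0,0],1],[[0,0,1.5],[0,0,0],1],[[0,0,2],[0,0,0],1],[[0,0,2],[0,0,0],1],[[0,0,2],[0,0,0],1],[[0,0,2],[0,0,0],1],[[0,0,1.5],[0,0,0],1],[[0,0,1],[0,0,0],1],[[0,0,0.5],[0,0,0],1],[[0,0,0],[0,0,0],1],[[0,0,0],[0,0,0],1]]'
cat >> h.py <<'E'
yaw=np.radians(10.5); O=np.array([.607,-.1515,0]); ex=np.array([np.cos(yaw),np.sin(yaw),0]); ey=np.array([-np.sin(yaw),np.cos(yaw),0])
def goal(nx,ny,under):
    s=ctrl.read_state(); p=np.array(s['ee_pos'])-O; F=np.array(s['ft_force'])
    print('now nest x %.1f y %.1f under %.1f mm  Fnest %.2f %.2f %.2f'%(p@ex*1e3,p@ey*1e3,p[2]*1e3-28.6,F@ex,F@ey,F[2]))
    todo(O+ex*nx/1e3+ey*ny/1e3+np.array([0,0,(under+28.6)/1e3]),10.5)
E
python3 - <<'E'
from h import *
goal(-135,0,41)
im=snap('side','s2')['color'][:,:,::-1]
cv2.imwrite('pics/s2z.png',cv2.resize(im[150:340,190:410],None,fx=3.5,fy=3.1,interpolation=cv2.INTER_CUBIC))
snap('top','t2'); snap('wrist','w5')
E
```

```text
t: 9.62
ee_pos: [0.4722, -0.1773, 0.2408]
ee_rot: [-0.091, 0.996, 0.0, -0.0]
ft_force: [0.4, 0.1, -5.2]
width: 0.272
t: 10.62
ee_pos: [0.4748, -0.1766, 0.1008]
ee_rot: [-0.092, 0.996, -0.0, 0.0]
ft_force: [0.1, -0.7, -5.0]
width: 0.268
now nest x -134.5 y -0.6 under 72.2 mm  Fnest -0.05 -0.68 -5.00
pos [ 0.4748 -0.1766  0.1008] yaw 10.59 shift cm [0.05 0.06 3.12] turn [-0.01  0.02  0.09] F [ 0.07 -0.68 -5.  ] w 0.268 t 10.6167
```

View pics/s2z.png

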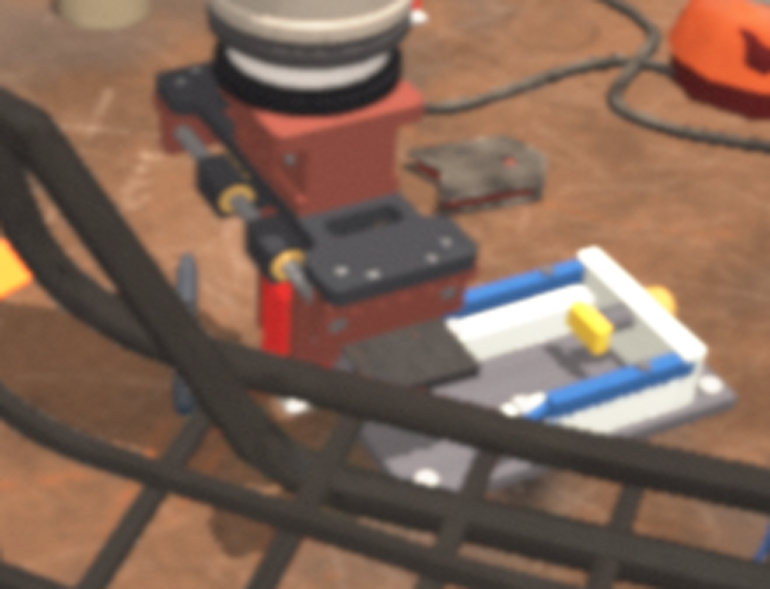

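View pics/t2.png

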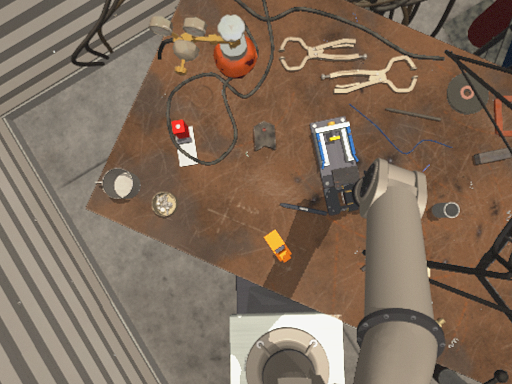

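```bash
python3 - <<'E'
from h import *
im=load('t2')['color'][:,:,::-1]
cv2.imwrite('pics/t2z.png',cv2.resize(im[150:220,300:380],None,fx=8,fy=8,interpolation=cv2.INTER_CUBIC))
E
```

```text
(no output)
```

View pics/t2z.png

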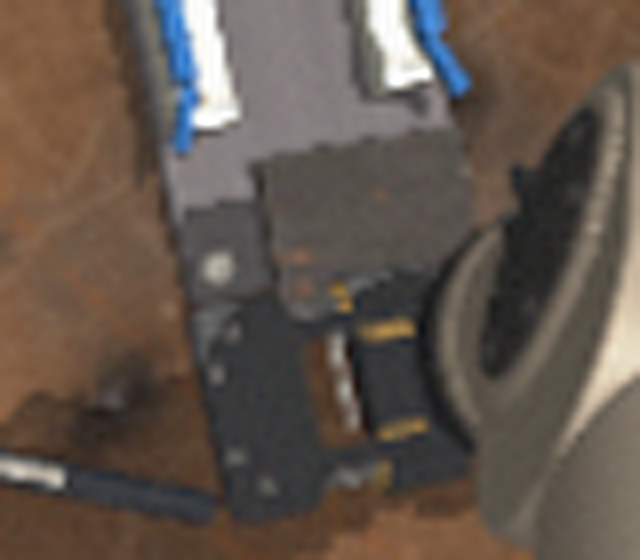

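View pics/w5.png

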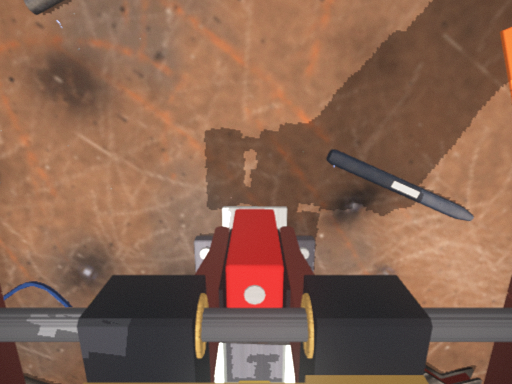

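```bash
python3 - <<'E'
from h import *
t=load('t2');s=load('s2')
A=tri(t,(332.3,169.6),s,(190+443/3.5-.4,150+320/3.1-.4)); B=tri(t,(358.1,165.8),s,(190+479/3.5-.4,150+370/3.1-.4))
for P in(A,B):print(P.round(4),((P-O)@ex).round(4),((P-O)@ey).round(4))
P1,P2=[onz(t,*p,.086) for p in((332.3,169.6),(358.1,165.8))]
for P in(P1,P2):
    P=P+[.002,.002,0]; print(P.round(4),((P-O)@ex).round(4),((P-O)@ey).round(4))
d=P1-P2; print(np.degrees(np.arctan2(-d[0],d[1])))
E
```

```text
[ 0.5557 -0.1381  0.0613] -0.048 0.0225
[ 0.5556 -0.2011  0.0853] -0.0596 -0.0394
[ 0.5494 -0.1299  0.086 ] -0.0527 0.0317
[ 0.5579 -0.1991  0.086 ] -0.057 -0.0378
7.014302394606316
```

```bash
python3 -m handwheel '[[[0,0.15,0.3],[0,0,0],1],[[0,0,0.6],[0,0,0],1],[[0,0,0.8],[0,0,0],1],[[0,0,0.7],[0,0,0],1],[[0,0,0.5],[0,0,0],1],[[0,0,0.2],[0,0,0],1],[[-0.4,0,0],[0,0,0],1],[[-0.8,0,0],[0,0,0],1],[[-1.0,0,0],[0,0,0],1],[[-1.0,0,0],[0,0,0],1],[[-1.0,0,0],[0,0,0],1],[[-0.8,0,0],[0,0,0],1],[[-0.6,0,0],[0,0,0],1],[[-0.4,0,0],[0,0,0],1],[[-0.2,0,0],[0,0,0],1],[[0,0,0],[0,0,0],1],[[0,0,0],[0,0,0],1]]'
python3 - <<'E'
from h import *
goal(-55,1,41)
im=snap('side','s3')['color'][:,:,::-1]; a=snap('top','t3')['color'][:,:,::-1]
cv2.imwrite('pics/s3z.png',np.hstack([cv2.resize(im[190:310,260:400],(460,400)),cv2.resize(a[110:220,300:370],(254,400))]))
E
```

```text
t: 12.18
ee_pos: [0.5345, -0.1638, 0.0695]
ee_rot: [-0.092, 0.996, 0.0, -0.0]
ft_force: [-0.5, -1.1, -5.0]
width: 0.272
now nest x -73.5 y 1.1 under 40.9 mm  Fnest -0.68 -0.94 -4.95
pos [ 0.5345 -0.1638  0.0695] yaw 10.57 shift cm [-1.85 -0.01 -0.01] turn [ 0.01 -0.04  0.07] F [-0.5  -1.05 -4.95] w 0.272 t 12.1833
```

View pics/s3z.png

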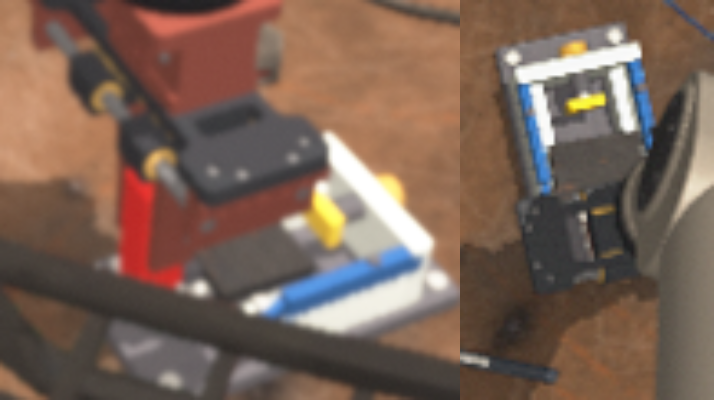

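The side view shows the plate level between the cheeks with a gap to the yellow nose. I'll go closer, then step in 1–2 mm at a time.

```bash
cat >> h.py <<'E'
def fq():
    s=ctrl.read_state(); p=np.array(s['ee_pos'])-O; F=np.array(s['ft_force']); print('nx %.2f ny %.2f under %.2f F %.2f %.2f %.2f w %.3f t %.2f'%(p@ex*1e3,p@ey*1e3,p[2]*1e3-28.6,F@ex,F@ey,F[2],s['width'],s['t']))
E
Q='from h import *;fq()'
python3 -m handwheel '[[[-0.3,0,0],[0,0,0],1],[[-0.5,0,0],[0,0,0],1],[[-0.5,0,0],[0,0,0],1],[[-0.3,0,0],[0,0,0],1],[[-0.1,0,0],[0,0,0],1],[[-0.1,0,0],[0,0,0],1],[[0,0,0],[0,0,0],1]]' >/dev/null; python3 -c "$Q"
python3 -m handwheel '[[[0,0,0],[0,0,0],1]]' >/dev/null; python3 -c "$Q"
python3 -m handwheel '[[[0,0,0],[0,0,0],1]]' >/dev/null; python3 -c "$Q"
python3 -m handwheel '[[[-0.1,0,0],[0,0,0],1],[[-0.1,0,0],[0,0,0],1],[[0,0,0],[0,0,0],1]]' >/dev/null; python3 -c "$Q"
python3 -m handwheel '[[[-0.1,0,0],[0,0,0],1],[[0,0,0],[0,0,0],1]]' >/dev/null; python3 -c "$Q"
python3 -m handwheel '[[[-0.1,0,0],[0,0,0],1],[[0,0,0],[0,0,0],1]]' >/dev/null; python3 -c "$Q"
python3 -m handwheel '[[[-0.1,0,0],[0,0,0],1],[[0,0,0],[0,0,0],1]]' >/dev/null; python3 -c "$Q"
```

```text
nx -54.93 ny 1.17 under 40.98 F -0.53 -0.11 -5.83 w 0.271 t 12.87
nx -55.18 ny 1.15 under 41.00 F -0.48 -0.09 -5.65 w 0.273 t 12.95
nx -55.27 ny 1.16 under 41.01 F 0.22 -0.55 -5.33 w 0.275 t 13.03
nx -52.89 ny 1.15 under 41.09 F 0.07 -0.13 -5.93 w 0.273 t 13.28
nx -51.93 ny 1.12 under 41.05 F 0.49 -0.03 -6.09 w 0.271 t 13.45
nx -51.16 ny 1.13 under 41.00 F 0.06 0.02 -6.36 w 0.272 t 13.62
nx -50.37 ny 1.17 under 40.92 F -1.02 -0.63 -6.65 w 0.271 t 13.78
```

```bash
Q='from h import *;fq()'
python3 -m handwheel '[[[-0.1,0,0],[0,0,0],1],[[0,0,0],[0,0,0],1]]' >/dev/null; python3 -c "$Q"
python3 -m handwheel '[[[0,0,0],[0,0,0],1]]' >/dev/null; python3 -c "$Q"
python3 -m handwheel '[[[-0.1,0,0],[0,0,0],1],[[0,0,0],[0,0,0],1]]' >/dev/null; python3 -c "$Q"
python3 -m handwheel '[[[0,0,0],[0,0,0],1]]' >/dev/null; python3 -c "$Q"
python3 -m handwheel '[[[-0.1,0,0],[0,0,0],1],[[0,0,0],[0,0,0],1]]' >/dev/null; python3 -c "$Q"
python3 -m handwheel '[[[0,0,0],[0,0,0],1]]' >/dev/null; python3 -c "$Q"
```

```text
nx -49.36 ny 1.29 under 40.89 F -1.39 -0.61 -5.69 w 0.270 t 13.95
nx -49.39 ny 1.28 under 40.87 F -1.64 -0.24 -5.98 w 0.269 t 14.03
nx -48.11 ny 1.31 under 40.96 F -2.38 0.13 -5.91 w 0.272 t 14.20
nx -48.20 ny 1.28 under 40.97 F -1.49 0.27 -5.84 w 0.269 t 14.28
nx -47.27 ny 1.21 under 40.98 F -3.41 -0.28 -5.54 w 0.268 t 14.45
nx -47.34 ny 1.21 under 40.99 F -1.99 -0.48 -3.94 w 0.276 t 14.53
```

```bash
Q='from h import *;fq()'
for i in 1 2 3; do python3 -m handwheel '[[[0,0,0],[0,0,0],1]]' >/dev/null; python3 -c "$Q"; done
python3 -m handwheel '[[[-0.1,0,0],[0,0,0],1],[[0,0,0],[0,0,0],1]]' >/dev/null; python3 -c "$Q"
for i in 1 2 3; do python3 -m handwheel '[[[0,0,0],[0,0,0],1]]' >/dev/null; python3 -c "$Q"; done
python3 -m handwheel '[[[-0.1,0,0],[0,0,0],1],[[0,0,0],[0,0,0],1]]' >/dev/null; python3 -c "$Q"
for i in 1 2 3; do python3 -m handwheel '[[[0,0,0],[0,0,0],1]]' >/dev/null; python3 -c "$Q"; done
python3 -c "
from h import *
im=snap('side','s4')['color'][:,:,::-1]
cv2.imwrite('pics/s4z.png',np.hstack([cv2.resize(load('s3')['color'][220:300,310:390,::-1],(400,400)),cv2.resize(im[220:300,310:390],(400,400))]))"
```

```text
nx -47.34 ny 1.22 under 40.96 F -2.17 -0.36 -5.10 w 0.271 t 14.62
nx -47.34 ny 1.22 under 40.96 F -2.94 0.71 -6.32 w 0.271 t 14.70
nx -47.28 ny 1.22 under 40.98 F -3.23 0.49 -5.44 w 0.268 t 14.78
nx -46.35 ny 1.13 under 40.93 F -4.00 -0.54 -4.98 w 0.268 t 14.95
nx -46.37 ny 1.10 under 40.97 F -3.42 -0.54 -5.10 w 0.270 t 15.03
nx -46.37 ny 1.13 under 40.95 F -4.25 -0.92 -5.43 w 0.271 t 15.12
nx -46.35 ny 1.13 under 40.95 F -3.30 -1.86 -6.16 w 0.272 t 15.20
nx -45.39 ny 1.13 under 40.93 F -5.95 -0.15 -5.26 w 0.268 t 15.37
nx -45.44 ny 1.12 under 40.91 F -5.11 -0.26 -4.84 w 0.271 t 15.45
nx -45.40 ny 1.17 under 40.91 F -4.60 -0.53 -5.28 w 0.270 t 15.53
nx -45.36 ny 1.16 under 40.94 F -5.80 -1.55 -4.33 w 0.272 t 15.62
```

View pics/s4z.png

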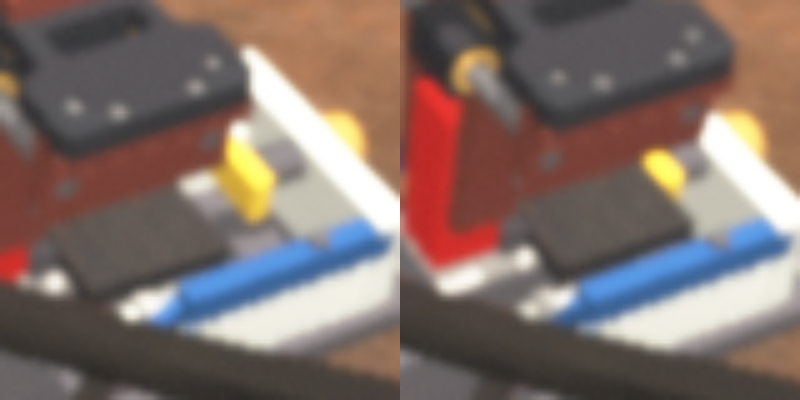

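```bash
Q='from h import *;fq()'
python3 -m handwheel '[[[-0.1,0,0],[0,0,0],1],[[0,0,0],[0,0,0],1]]' >/dev/null; python3 -c "$Q"
for i in 1 2 3 4; do python3 -m handwheel '[[[0,0,0],[0,0,0],1]]' >/dev/null; python3 -c "$Q"; done
python3 -m handwheel '[[[-0.05,0,0],[0,0,0],1],[[0,0,0],[0,0,0],1]]' >/dev/null; python3 -c "$Q"
for i in 1 2 3 4; do python3 -m handwheel '[[[0,0,0],[0,0,0],1]]' >/dev/null; python3 -c "$Q"; done
python3 -c "
from h import *
im=snap('side','s5')['color'][:,:,::-1]
cv2.imwrite('pics/s5z.png',np.hstack([cv2.resize(load('s4')['color'][220:300,310:390,::-1],(400,400)),cv2.resize(im[220:300,310:390],(400,400))]))"
```

```text
nx -44.52 ny 1.16 under 40.89 F -5.96 -1.30 -4.50 w 0.269 t 15.83
nx -44.65 ny 1.14 under 40.91 F -5.02 -0.35 -5.13 w 0.268 t 15.92
nx -44.67 ny 1.18 under 40.89 F -5.05 -1.00 -4.99 w 0.273 t 16.00
nx -44.65 ny 1.18 under 40.89 F -6.34 -1.64 -5.28 w 0.273 t 16.08
nx -44.64 ny 1.15 under 40.91 F -6.09 -0.18 -4.60 w 0.278 t 16.17
nx -44.24 ny 1.16 under 40.89 F -5.69 -1.06 -4.71 w 0.272 t 16.33
nx -44.34 ny 1.16 under 40.87 F -6.79 -0.60 -5.52 w 0.273 t 16.42
nx -44.37 ny 1.16 under 40.83 F -5.60 -0.89 -5.43 w 0.270 t 16.50
nx -44.34 ny 1.16 under 40.85 F -5.72 -0.89 -5.70 w 0.272 t 16.58
nx -44.35 ny 1.15 under 40.86 F -5.71 -0.21 -5.12 w 0.273 t 16.67
```

View pics/s5z.png

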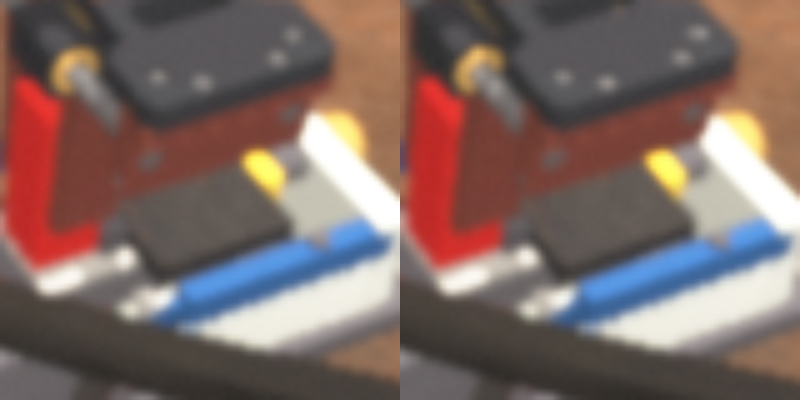

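```bash
Q='from h import *;fq()'
python3 -m handwheel '[[[-0.08,0,0],[0,0,0],1],[[-0.04,0,0],[0,0,0],1],[[0,0,0],[0,0,0],1]]' >/dev/null; python3 -c "$Q"
for i in 1 2 3 4 5 6; do python3 -m handwheel '[[[0,0,0],[0,0,0],1]]' >/dev/null; python3 -c "$Q"; done
```

```text
nx -43.55 ny 1.26 under 40.69 F -7.30 -0.76 -4.98 w 0.270 t 16.97
nx -43.58 ny 1.28 under 40.70 F -6.72 -1.01 -5.46 w 0.269 t 17.05
nx -43.59 ny 1.25 under 40.71 F -7.42 -0.98 -5.53 w 0.269 t 17.13
nx -43.56 ny 1.29 under 40.73 F -7.32 -0.32 -5.22 w 0.272 t 17.22
nx -43.58 ny 1.26 under 40.71 F -7.41 -0.95 -4.82 w 0.268 t 17.30
nx -43.65 ny 1.27 under 40.67 F -7.52 -0.66 -5.14 w 0.269 t 17.38
nx -43.59 ny 1.27 under 40.71 F -7.06 -1.34 -3.74 w 0.272 t 17.47
```

About 7.2 N is roughly 6 mm of push, so the plate should clear the lips by about 2 mm. Lowering in small steps while watching the force.

```bash
Q='from h import *;fq()'
python3 -m handwheel '[[[0,0,0.1],[0,0,0],1],[[0,0,0.1],[0,0,0],1],[[0,0,0],[0,0,0],1]]' >/dev/null; python3 -c "$Q"
for i in 1 2 3; do python3 -m handwheel '[[[0,0,0.1],[0,0,0],1],[[0,0,0],[0,0,0],1]]' >/dev/null; python3 -c "$Q"; done
python3 -m handwheel '[[[0,0,0],[0,0,0],1]]' >/dev/null; python3 -c "$Q"
```

```text
nx -43.65 ny 1.50 under 38.55 F -6.65 0.24 -5.33 w 0.271 t 17.72
nx -43.60 ny 1.47 under 37.61 F -6.50 -0.55 -5.63 w 0.269 t 17.88
nx -43.62 ny 1.50 under 36.59 F -5.64 -0.11 -5.21 w 0.273 t 18.05
nx -43.58 ny 1.50 under 35.61 F -6.62 0.50 -5.20 w 0.268 t 18.22
nx -43.65 ny 1.49 under 35.62 F -6.66 0.42 -5.22 w 0.273 t 18.30
```

```bash
Q='from h import *;fq()'
for i in 1 2 3 4; do python3 -m handwheel '[[[0,0,0.1],[0,0,0],1],[[0,0,0],[0,0,0],1]]' >/dev/null; python3 -c "$Q"; done
python3 -m handwheel '[[[0,0,0.1],[0,0,0],1],[[0,0,0.1],[0,0,0],1],[[0,0,0],[0,0,0],1]]' >/dev/null; python3 -c "$Q"
python3 -m handwheel '[[[0,0,0.1],[0,0,0],1],[[0,0,0.1],[0,0,0],1],[[0,0,0],[0,0,0],1]]' >/dev/null; python3 -c "$Q"
python3 -c "
from h import *
im=snap('side','s6')['color'][:,:,::-1]
cv2.imwrite('pics/s6z.png',np.hstack([cv2.resize(load('s5')['color'][220:300,310:390,::-1],(400,400)),cv2.resize(im[220:300,310:390],(400,400))]))"
```

```text
nx -43.60 ny 1.52 under 34.61 F -7.98 0.16 -5.03 w 0.266 t 18.47
nx -43.60 ny 1.53 under 33.59 F -7.05 0.82 -4.76 w 0.272 t 18.63
nx -43.59 ny 1.50 under 32.61 F -6.55 0.24 -4.47 w 0.270 t 18.80
nx -43.49 ny 1.46 under 31.94 F -8.20 0.00 -2.34 w 0.271 t 18.97
nx -43.50 ny 1.31 under 30.41 F -8.68 0.48 0.46 w 0.271 t 19.22
nx -43.49 ny 1.14 under 28.50 F -9.62 1.28 2.19 w 0.274 t 19.47
```

View pics/s6z.png

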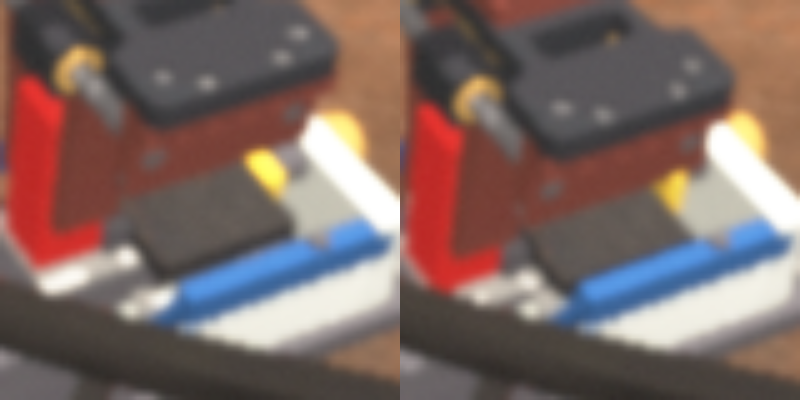

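The plate landed at underside ≈32 mm as expected, and the nose side is still held. I'll back off a few mm, lower slightly more, then draw out.

```bash
Q='from h import *;fq()'
for i in 1 2 3 4 5; do python3 -m handwheel '[[[0.1,0,0],[0,0,0],1],[[0,0,0],[0,0,0],1]]' >/dev/null; python3 -c "$Q"; done
python3 -m handwheel '[[[0,0,0.1],[0,0,0],1],[[0,0,0.1],[0,0,0],1],[[0,0,0],[0,0,0],1]]' >/dev/null; python3 -c "$Q"
python3 -c "
from h import *
im=snap('side','s7')['color'][:,:,::-1]
cv2.imwrite('pics/s7z.png',np.hstack([cv2.resize(load('s6')['color'][220:300,310:390,::-1],(400,400)),cv2.resize(im[220:300,310:390],(400,400))]))"
```

```text
nx -43.65 ny 1.16 under 28.45 F -6.47 -0.06 -0.02 w 0.271 t 19.68
nx -44.30 ny 1.16 under 28.48 F -6.50 0.14 -2.93 w 0.275 t 19.85
nx -45.04 ny 1.18 under 28.46 F -4.47 -0.74 -2.61 w 0.274 t 20.02
nx -45.60 ny 1.15 under 28.47 F -4.08 0.16 -2.82 w 0.274 t 20.18
nx -45.69 ny 1.15 under 28.68 F -1.20 0.24 -3.24 w 0.270 t 20.35
nx -46.54 ny 1.33 under 26.15 F 0.20 0.09 -2.76 w 0.273 t 20.60
```

View pics/s7z.png

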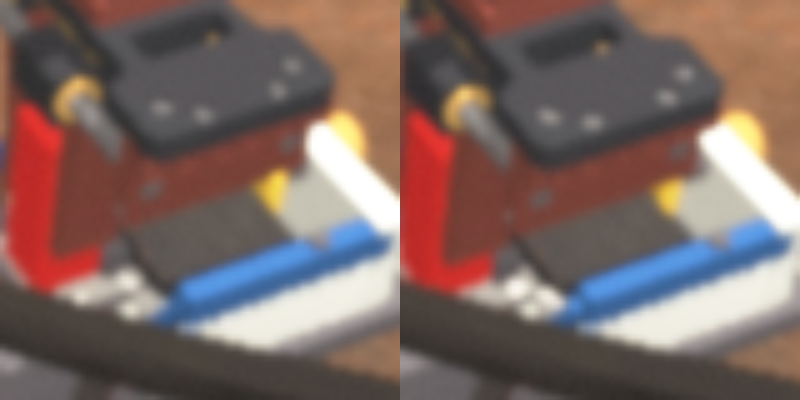

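```bash
Q='from h import *;fq()'
python3 -m handwheel '[[[0.1,0,0],[0,0,0],1],[[0.2,0,0],[0,0,0],1],[[0.3,0,0],[0,0,0],1],[[0.4,0,0],[0,0,0],1],[[0,0,0],[0,0,0],1]]'>/dev/null; python3 -c "$Q"
python3 -m handwheel '[[[0.5,0,0],[0,0,0],1],[[0.7,0,0],[0,0,0],1],[[0.7,0,0],[0,0,0],1],[[0.7,0,0],[0,0,0],1],[[0,0,0],[0,0,0],1]]'>/dev/null; python3 -c "$Q"
python3 -m handwheel '[[[0.8,0,0],[0,0,0],1],[[1,0,0],[0,0,0],1],[[1,0,0],[0,0,0],1],[[1,0,0],[0,0,0],1],[[0.8,0,0],[0,0,0],1],[[0.4,0,0],[0,0,0],1],[[0,0,0],[0,0,0],1]]'>/dev/null; python3 -c "$Q"
python3 -c "
from h import *
im=snap('side','s8')['color'][:,:,::-1];a=snap('top','t8')['color'][:,:,::-1]
cv2.imwrite('pics/s8z.png',np.hstack([cv2.resize(im[200:320,260:400],(460,400)),cv2.resize(a[110:220,300:370],(254,400))]))"
```

```text
nx -58.67 ny 1.03 under 25.95 F -0.01 0.28 -2.50 w 0.274 t 21.07
nx -85.76 ny 0.90 under 25.89 F -0.57 0.87 -2.67 w 0.272 t 21.48
nx -134.77 ny 0.93 under 26.07 F -1.03 -0.39 -2.20 w 0.270 t 22.07
```

View pics/s8z.png

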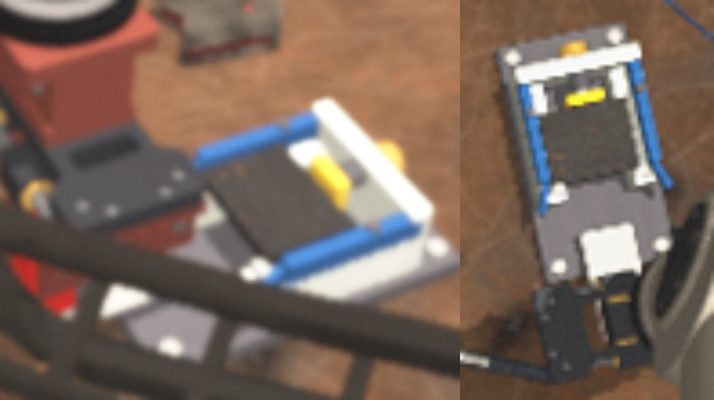

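The top view shows the plate behind both lips with the nose pressed back and the paddle clear of it. Next I lift the paddle and carry it to bare table.

```bash
python3 -m handwheel '[[[0.5,0,-0.5],[0,0,0],1],[[0,0,-1.5],[0,0,0],1],[[0,0,-2],[0,0,0],1],[[0,0,-2],[0,0,0],1],[[0,0,-1.5],[0,0,0],1],[[0,0,-0.5],[0,0,0],1],[[-0.2,1,0],[0,0,0],1],[[-0.2,2,0],[0,0,0],1],[[-0.3,3,0],[0,0,0],1],[[-0.3,3.5,0],[0,0,0],1],[[-0.3,3.5,0],[0,0,0],1],[[-0.3,3.5,0],[0,0,0],1],[[-0.3,3.5,0],[0,0,0],1],[[-0.3,3.5,0],[0,0,0],1],[[-0.3,3.5,0],[0,0,0],1],[[-0.2,2,0],[0,0,0],1],[[-0.2,1,0],[0,0,0],1],[[-0.2,0.5,0],[0,0,0],1],[[0,0,0],[0,0,0],1]]'
python3 - <<'E'
from h import *
todo([0.445,0.13,0.029],10.5); fq()
a=snap('top','t9'); b=snap('side','s9')
cv2.imwrite('pics/s9z.png',np.hstack([a['color'][90:290,120:400,::-1],b['color'][130:330,120:400,::-1]]))
E
```

```text
t: 23.75
ee_pos: [0.445, 0.1302, 0.1341]
ee_rot: [-0.093, 0.996, -0.0, -0.0]
ft_force: [0.6, 0.0, -2.4]
width: 0.274
pos [0.445  0.1302 0.1341] yaw 10.65 shift cm [ 0.   -0.02 10.51] turn [-0.01 -0.04  0.15] F [ 0.56  0.01 -2.43] w 0.274 t 23.75
nx -107.90 ny 306.53 under 105.50 F 0.55 -0.10 -2.43 w 0.274 t 23.75
```

View pics/s9z.png

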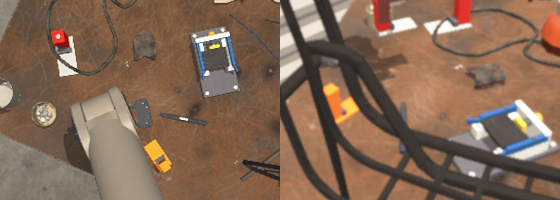

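```bash
Q='from h import *;fq()'
python3 -m handwheel '[[[0,0,0.7],[0,0,0],1],[[0,0,1.5],[0,0,0],1],[[0,0,1.8],[0,0,0],1],[[0,0,1.8],[0,0,0],1],[[0,0,1.6],[0,0,0],1],[[0,0,1.2],[0,0,0],1],[[0,0,0.8],[0,0,0],1],[[0,0,0.4],[0,0,0],1],[[0,0,0.3],[0,0,0],1],[[0,0,0],[0,0,0],1],[[0,0,0],[0,0,0],1]]'>/dev/null; python3 -c "$Q"
for i in 1 2 3 4; do python3 -m handwheel '[[[0,0,0.1],[0,0,0],1],[[0,0,0],[0,0,0],1]]' >/dev/null; python3 -c "$Q"; done
```

```text
nx -107.47 ny 305.95 under 5.40 F 0.15 -0.25 -2.26 w 0.270 t 24.77
nx -107.42 ny 306.22 under 4.48 F -0.79 -0.41 -3.47 w 0.270 t 24.93
nx -107.69 ny 306.20 under 3.19 F -0.62 0.14 -2.50 w 0.271 t 25.10
nx -107.85 ny 306.12 under 1.97 F 0.66 0.40 -2.03 w 0.272 t 25.27
nx -107.93 ny 306.13 under 0.90 F 0.37 0.45 -2.12 w 0.272 t 25.43
```

```bash
Q='from h import *;fq()'
for i in 1 2 3; do python3 -m handwheel '[[[0,0,0.05],[0,0,0],1],[[0,0,0],[0,0,0],1]]' >/dev/null; python3 -c "$Q"; done
```

```text
nx -107.87 ny 306.10 under 0.46 F -0.24 -0.66 -2.65 w 0.269 t 25.60
nx -107.75 ny 306.15 under 0.04 F 0.54 -0.50 -2.52 w 0.270 t 25.77
nx -107.75 ny 306.10 under 0.00 F -1.90 0.41 4.73 w 0.268 t 25.93
```

Contact at height 0, as expected. Now release and rise.

```bash
python3 -m handwheel '[[[0,0,-0.05],[0,0,0],1],[[0,0,0],[0,0,0],2.4],[[0,0,0],[0,0,0],2.6],[[0,0,0],[0,0,0],3],[[0,0,0],[0,0,0],4],[[0,0,0],[0,0,0],5.5],[[0,0,0],[0,0,0],7],[[0,0,0],[0,0,0],8.5],[[0,0,0],[0,0,0],8.5],[[0,0,0],[0,0,0],8.5],[[0,0,0],[0,0,0],8.5],[[0,0,-0.5],[0,0,0],8.5],[[0,0,-1],[0,0,0],8.5],[[0,0,-2],[0,0,0],8.5],[[0,0,-3],[0,0,0],8.5],[[0,0,-3],[0,0,0],8.5],[[0,0,-3],[0,0,0],8.5],[[0,0,-3],[0,0,0],8.5],[[0,0,-2],[0,0,0],8.5],[[0,0,-1],[0,0,0],8.5]]' 20
python3 -m handwheel '[[[0,3,0],[0,0,0],8.5],[[0,3,0],[0,0,0],8.5],[[0,3,0],[0,0,0],8.5],[[0,3,0],[0,0,0],8.5],[[0,3,0],[0,0,0],8.5],[[0,0,0],[0,0,0],8.5],[[0,0,0],[0,0,0],8.5]]'
python3 - <<'E'
from h import *
a=snap('top','t10')['color'][:,:,::-1]; b=snap('side','s10')['color'][:,:,::-1]
z=lambda im,y0,y1,x0,x1:cv2.resize(im[y0:y1,x0:x1],(400,290),interpolation=cv2.INTER_CUBIC)
cv2.imwrite('pics/f.png',np.vstack([np.hstack([z(a,100,200,280,400),z(b,210,310,270,408)]),np.hstack([z(a,150,260,180,330),z(b,140,260,150,310)])]))
E
```

```text
t: 27.6
ee_pos: [0.4464, 0.1302, 0.2174]
ee_rot: [-0.092, 0.996, 0.001, 0.003]
ft_force: [0.7, 0.4, 0.3]
width: 0.974
t: 28.18
ee_pos: [0.4167, 0.2785, 0.2132]
ee_rot: [-0.094, 0.996, -0.0, -0.0]
ft_force: [0.7, -1.0, 0.8]
width: 0.966
```

View pics/f.png

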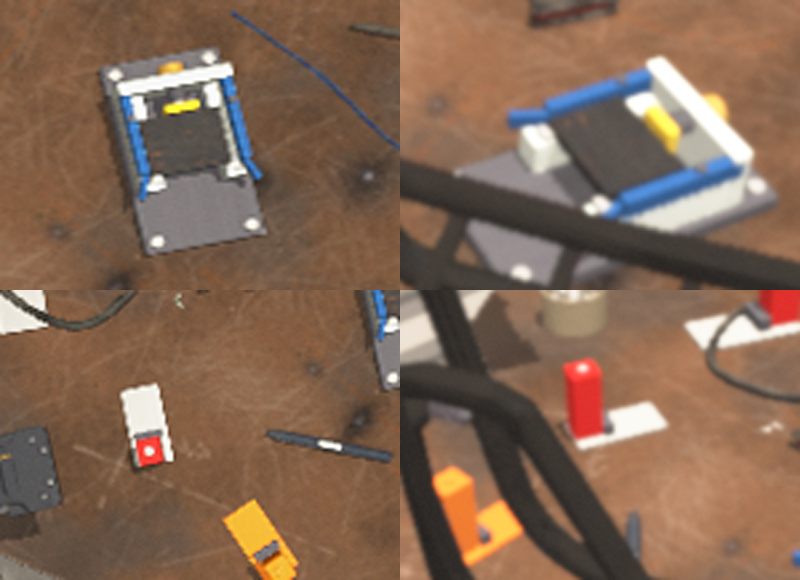

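The plate sits flat behind the lips with the nose pressed, and the paddle stands upright on bare table. The marker and square look untouched. I'll do one numeric check before handing in.

```bash
python3 - <<'E'
from h import *
def c(im):
    k=im['color'].astype(int); m=(k[...,0]>170)&(k[...,1]>140)&(k[...,2]<90); m[:,:325]=0;m[:,345:]=0;m[:128]=0;m[150:]=0
    y,x=np.nonzero(m); return x.mean(),y.mean()
a,b=load('top0'),load('t10')
p=[onz(i,*c(i),.056) for i in(a,b)]; print('nose shift mm',((p[1]-p[0])@ex*1e3).round(1))
# paddle dot: top zoom (149,450)->, side zoom (582,368)
t=(180+149*150/400,150+160*110/290); s=(150+182*160/400,140+78*120/290)
print('post top',tri(b,t,load('s10'),s).round(4))
d=cv2.absdiff(a['color'],b['color']).max(2)
for n,(u,v) in dict(marker=(303,210),square=(263,137),tin=(163,204)).items(): print(n,'max diff',np.median(d[v-12:v+12,u-12:u+12]),(d[v-12:v+12,u-12:u+12]>60).sum())
E
```

```text
nose shift mm 3.4
post top [0.4448 0.1282 0.0741]
marker max diff 3.0 0
square max diff 3.0 0
tin max diff 6.0 128
```

```bash
python3 -c "
from station import ctrl
print(ctrl.job_done())"
```

```text
the job is handed in; nothing more can be done
None
```

I carried out the whole task in about 28 of the 72 s and handed it in. No verdict is reported, so the following rests on my own checks.

**Loading:** I gripped the red paddle by its post, lifted it level with the plate loose on the blade, and carried it into the nest. I pressed the nose until the force read about 7.2 N, roughly 6 mm of push. The plate then went down past the lips onto the ledges; its weight left the wrist at the expected height. I backed the paddle out and stood it on bare table near (0.445, 0.130).

**Last checks:**
- **Plate:** in the top and side views it lies flat behind both lips.
- **Nose:** it is held back about 3.4 mm. The measurement is coarse, since one pixel is about 3 mm, but it agrees with the nominal 4 mm.
- **Paddle:** it stands upright and empty, with the post top measured at 74 mm, as it should be.
- **Bystanders:** the marker and square did not move.

**Where checks disagreed:**
- **Top and wrist cameras:** they differed by 2–3 mm, and I trusted the wrist camera.
- **Force during lowering:** the sideways force briefly read 9.6 N while the paddle moved forward only 0.1 mm. I put this down to friction rather than the nose moving further, but I could not see the nose position directly.
- **Tin:** its area in the final top picture differed in 128 pixels. I took this to be the arm overlapping it, since the gripper was high above it, but did not confirm it.

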